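# Lock the filter box cover with the blade key

### The job

The cover of the low water-filter box on the drinks counter has two slotted cam locks, one already shut and one still open. Take the flat-bladed key from its wooden holder, put its blade fully down in the slot of the open lock, turn it about a quarter turn clockwise (seen from above) until the lock seats against its stop, and let go, leaving the key standing in the slot. Do not turn back the lock that is already shut.

Things in the scene. Friction and masses are not known exactly. Their poses are not given: they have to be found in the camera images.
- blade_key: Flat-bladed key, upright in a 70x50x28 wooden block (pocket 24 deep). Origin: centre of blade's bottom end, z up, x along the blade's width. Steel blade 44 wide (x), 5 thick (y), up to z=44; above it a black bar handle 60 (x) by 16 (y), z=44 to 78, gripped across its thickness; 100 g. The bystander key nearby has a round knob and a pin. All mm.
- cam_open_slot (a point): Open lock: centre of its slot's floor, on the cam's turning axis, 58 mm above the counter; x along the slot towards the cam's steel tongue, z up; turns with the cam. The cam is a round aluminium boss 64 mm across, its top 26 mm above this point. The slot crosses it, open at both ends: 11 mm wide in the lower 18 mm, flaring to 21 mm at the top.
- cam_open (a joint): Turn of the open lock's cam, rad: starts at 0.1 to 0.3, grows clockwise from above, pi/2 = seated on its stop, tongue in the steel keeper bracket. Steady friction near 0.1 N m; it stays where left. The blade has about 7 degrees of free play each way in the slot, so the key must turn that much further than the cam.
- cam_shut (a joint): Turn of the other lock's cam (same build, 200 mm away on the same grey filter box, 250 x 360 mm with a white cover), rad, same sense: starts shut near pi/2, its tongue in its keeper, and must stay so.
Not all that is in view belongs to the job. What is shaped like the blade_key but orange is not meant.

How it is judged:
By the outcome, as a careful person would: the job done as asked, in the order asked, and still so for the second after the job is handed in, with the robot touching nothing.
It also fails if it takes over 42 s, if anything falls off the work surface, if the arm or the gripper's body presses on something with over 40 N, if the wrist force passes 120 N, or if a joint passes its speed limit or range.

### The arm

A 7-joint arm with a two-finger parallel gripper is mounted at the origin on the work surface. World frame = base frame: x ahead of the robot, y to its left, z up, the work surface at z = 0. Lengths are in m, angles in rad, forces in N, time in s.
With the tool pointing down it reaches from about 0.4 to 0.9 m from the base axis. Payload 5.5 kg.
Tool frame: the origin (TCP) lies where the fingers leave the gripper's body, on its centre line; the fingertips stand 66 mm ahead of it and the grasp point (between the pads) lies 47 mm ahead of it (robot.tip_reach is the distance from the TCP to the fingertips, in m); x points along the fingers, y is the direction in which the jaws open and shut, and the axes are right-handed (so a half turn about x gives the same grasp; the last joint's range is limited). The gripper opens to 92 mm and grips with 3 to 60 N. Pads are 19 mm wide; open, the fingers measure 130 mm over their backs; the gripper's body (75 mm by 190 mm) begins 47 mm behind the grasp point.
Start: joints at [1.444, 0.501, -0.427, 1.55, 0.221, 1.138, -0.21], TCP at [0.247, -0.601, 0.292] pointing down, gripper open.
Joint ranges: [-2.88, 2.88], [-0.31, 2.03], [-1.54, 1.56], [0.2, 2.42], [-1.41, 4.55], [0.19, 2.02], [-2.57, 2.57]. Speed limits (rad/s): [2.57, 2.57, 3.14, 3.14, 3.14, 3.14, 3.14].

### API

Orientations are given as a rotation vector (axis times angle).
In Python, from plant import robot gives the robot as it stands.
- The arm moves only by the tool drive_tool, never from a script. Its argument "motion" is a list of rows, each a list of 4 numbers: the shift along the tool's x, y, z in m, then the turn about the tool's x in rad. A call has 1 to 12 rows; each row is the pose to reach, as a shift and turn from the pose commanded when the call began, along the tool's axes at that moment; what a row does not reach only later rows make up. A row lasts 1/8 s, in which the tool goes at most 62.5 mm and 10.7 degrees, less where a joint would pass 70% of its speed; a pose out of reach is approached as far as the arm can. A call with a gripper value outside its range is refused whole. "gripper" is the gripper command: -1 is fully open, 1 is shut, values between are in proportion, set as the call begins (left out, the last holds). The fingers move at their own pace and stop on an object; "squeeze" is the grip in N (left out, the last holds). Time passes only in rows, so rows that repeat a pose let the fingers close. It gives the time, the measured TCP pose, the force and the opening at its end, in the units of the state.
- robot.observe(): the state, without advancing time (a new reading comes with each control period).
- robot.get_image(name): name is "scene" or "top" or "wrist"; returns a dict with "image" (400x640x3 uint8, red, green, blue), "z_map" (400x640 float32, m along the optical axis (not along the pixel's ray), 0 where there is no reading), "fx", "fy", "cx", "cy" (pixels), "rvec" (rotation vector, rad) and "tvec" (3), from world to camera coordinates, as OpenCV has them; the wrist camera has in their place "hand_eye" (4x4, takes a point from camera to tool coordinates, whose origin is the TCP and whose axes are the tool frame's). Camera axes: x right, y down, z forward; pixel columns grow to the right and rows downward; lengths in m; the calibration is good to about 2 mm. A picture is of the moment at which its call begins: read the wrist's pose just before it.
- robot.close_job(): hands the job in, once; it reports no verdict.
The state is a dict: "time": time; "qpos": joint angles; "joint_velocities": joint speeds; "joint_efforts": joint torques, N m; "tcp_pos": TCP position; "tcp_rot": TCP orientation; "contact_force": force on the tool from outside, world axes, zero at the start; "wrist_torque": the same for the moment, N m; "grip_width": finger opening in m.
Only numpy, scipy, OpenCV 4.12 (cv2) and the standard library are available. Lean on these libraries where they do the work, as an engineer would, in place of code of your own. Each camera call takes 0.05 s, during which the arm holds its last target.

## Working session

There is one attempt and no reset: what is moved stays moved. The work goes in short steps, Python scripts to look and compute and a tool call to move; the robot and the scene stay as the last step left them, time stands still between calls to the robot, and variables do not carry over. Pictures are saved under pics/ and viewed, and the job is handed in when it is done.

Besides the shell and the picture viewer there is one more tool, called after "Call:" as name(argument=value, ...) on one line, values as JSON. drive_tool: Moves the arm, as the interface text tells. Its arguments: {"type":"object","properties":{"motion":{"type":"array","items":{"type":"array","items":{"type":"number"}}},"gripper":{"type":"number"},"squeeze":{"type":"number"}},"required":["motion"]}

```bash
ls; mkdir -p pics
cat > h.py <<'E'
import numpy as np, cv2, pickle
from scipy.spatial.transform import Rotation as R
from plant import robot
def grab(n):
    s=robot.observe(); d=robot.get_image(n); d['s']=s
    return d
def T(d):
    """camera->world"""
    M=np.eye(4)
    if 'hand_eye' in d and d['hand_eye'] is not None:
        W=np.eye(4); W[:3,:3]=R.from_rotvec(d['s']['tcp_rot']).as_matrix(); W[:3,3]=d['s']['tcp_pos']
        return W@np.array(d['hand_eye'])
    r=R.from_rotvec(np.ravel(d['rvec'])).as_matrix(); M[:3,:3]=r.T; M[:3,3]=-r.T@np.ravel(d['tvec']); return M
def plane(d,u,v,z):
    M=T(d); p=M[:3,:3]@np.array([(u-d['cx'])/d['fx'],(v-d['cy'])/d['fy'],1]); return M[:3,3]+p*(z-M[2,3])/p[2]
def cloud(d):
    M=T(d); v,u=np.mgrid[:400,:640]; z=d['z_map']
    P=np.stack([(u-d['cx'])/d['fx']*z,(v-d['cy'])/d['fy']*z,z],-1)@M[:3,:3].T+M[:3,3]
    P[z==0]=np.nan; return P
E
cat > s.py <<'E'
import sys
from h import *
for n in sys.argv[2:]:
    d=grab(n); pickle.dump(d,open(f'{n}_{sys.argv[1]}.pkl','wb'))
    cv2.imwrite(f'pics/{n}_{sys.argv[1]}.png',d['image'][...,::-1])
s=robot.observe(); print(s['time'],s['tcp_pos'],s['tcp_rot'],s['grip_width'])
E
python3 s.py 0 scene top wrist
```

```text
pics
0.15 [ 0.24680939 -0.60083626  0.29138507] [ 2.00804846  0.39808971 -2.00847993] 0.09189813724700326
```

View pics/scene_0.png

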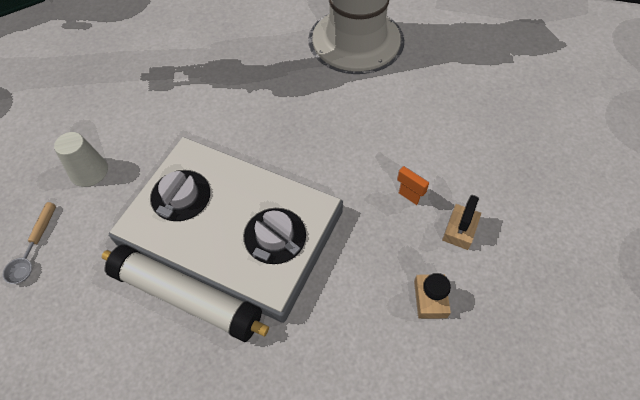

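View pics/top_0.png

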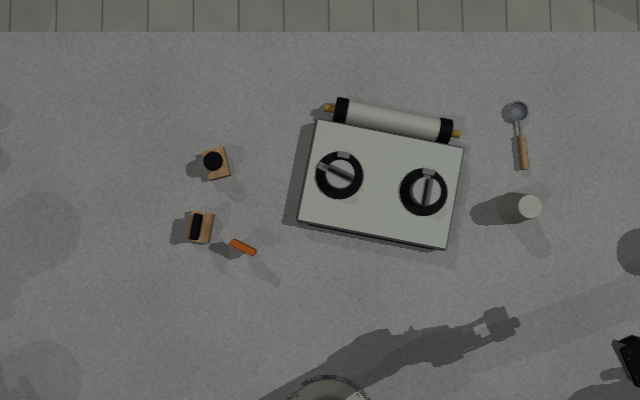

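View pics/wrist_0.png

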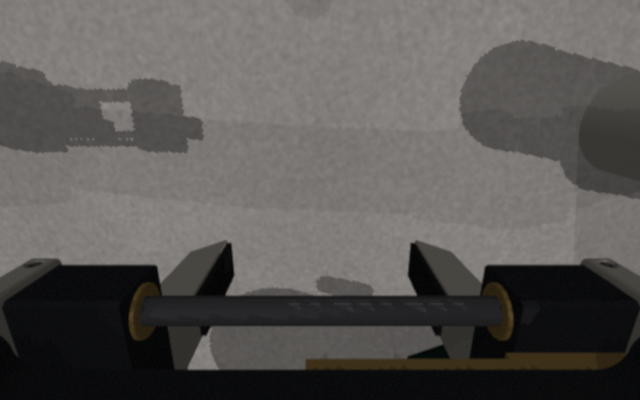

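```bash
cat > c.py <<'E'
from h import *
d=pickle.load(open('top_0.pkl','rb')); s=pickle.load(open('scene_0.pkl','rb'))
a=cv2.resize(d['image'][135:225,290:460],None,fx=4.5,fy=4.5,interpolation=2)[...,::-1]
cv2.imwrite('pics/crop1.png',a)
b=cv2.resize(s['image'][150:330,370:510],None,fx=3,fy=3,interpolation=2)
c=cv2.resize(d['image'][140:260,170:270],None,fx=3.6,fy=4.5,interpolation=2)
cv2.imwrite('pics/crop2.png',np.hstack([b,c])[...,::-1])
for n,d,pts in (('top',d,[(339,175),(424,191),(196,227),(213,160),(243,247),(344,154),(428,172),(380,215),(322,166),(355,184)]),('sc',s,[(274,235),(178,190),(469,210)])):
    P=cloud(d)
    for u,v in pts: print(n,u,v,P[v,u].round(4))
E
python3 c.py
```

```text
top 339 175 [ 0.5837 -0.0291  0.0601]
top 424 191 [ 0.5454 -0.2268  0.0551]
top 196 227 [0.4668 0.2936 0.0835]
top 213 160 [0.6187 0.2584 0.0726]
top 243 247 [0.4211 0.1896 0.0787]
top 344 154 [ 0.6311 -0.0406  0.0695]
top 428 172 [ 0.5882 -0.2338  0.0687]
top 380 215 [ 0.4908 -0.1241  0.0492]
top 322 166 [0.6047 0.01   0.061 ]
top 355 184 [ 0.5628 -0.0662  0.0572]
sc 274 235 [ 0.6011 -0.0237  0.0854]
sc 178 190 [ 0.5487 -0.2221  0.0768]
sc 469 210 [0.4746 0.2951 0.0843]
```

View pics/crop1.png

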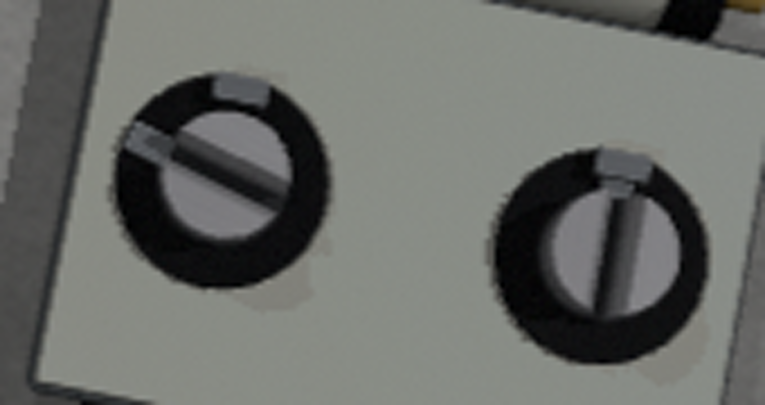

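View pics/crop2.png

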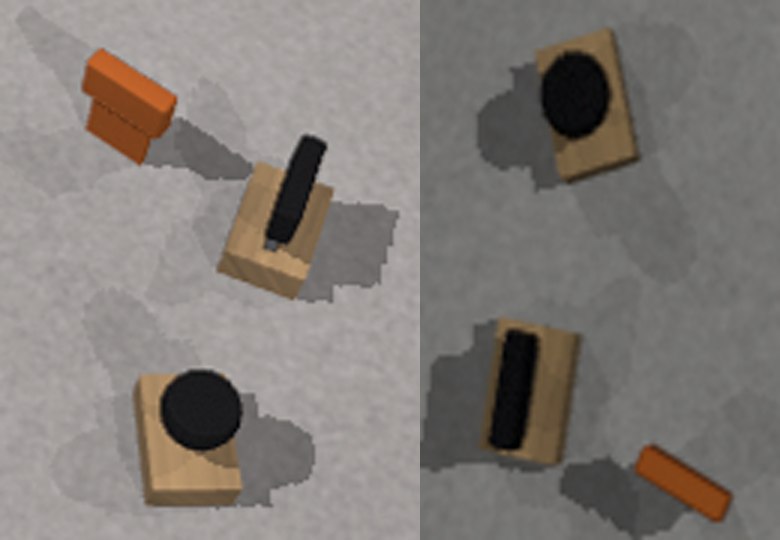

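Candidates: black bar key at top (196,227) / scene (469,210); orange look-alike at top (243,247) / scene (412,185); round-knob pin key at top (213,160) / scene (437,287). The crop shows the black bar key with a blade in its block, so I choose that one. The open lock is the left one in the top view (339,175), with its tongue at (322,166) away from its keeper (344,154). The lock at (424,191) has its tongue in its keeper, so it is shut.

```bash
cat > m.py <<'E'
from h import *
d=pickle.load(open('top_0.pkl','rb')); P=cloud(d)
def axis(mask,z,name):
    n,l,st,c=cv2.connectedComponentsWithStats(mask.astype(np.uint8)); i=1+np.argmax(st[1:,4]); ys,xs=np.where(l==i)
    pts=np.array([plane(d,u,v,z)[:2] for u,v in zip(xs,ys)],np.float32)*1000
    (c,wh,a)=cv2.minAreaRect(pts); box=cv2.boxPoints((c,wh,a)); e=[box[1]-box[0],box[2]-box[1]]; e=max(e,key=np.linalg.norm)
    print(name,'c',np.round(c,1),'size',np.round(wh,1),'ang',np.degrees(np.arctan2(e[1],e[0]))%180, len(xs))
g=d['image'].max(-1); w=np.zeros_like(g,bool); w[200:250,180:215]=1
axis(w&(g<45),0.082,'handle'); axis(w&(P[...,2]>.065),0.082,'handle depth')
s=robot.observe(); Rt=R.from_rotvec(s['tcp_rot']).as_matrix(); print(Rt.round(3)); print(s['qpos'])
yy=np.degrees(np.arctan2(Rt[1,1],Rt[0,1])); print('tool y yaw',yy)
E
python3 m.py
cat > go.py <<'E'
# usage: go.py x y z yaw_of_tool_y(deg) -> tool shift and turn
import sys
from h import *
s=robot.observe(); Rt=R.from_rotvec(s['tcp_rot']).as_matrix()
x,y,z,a=map(float,sys.argv[1:5])
yy=np.degrees(np.arctan2(Rt[1,1],Rt[0,1])); 
print('shift',(Rt.T@(np.array([x,y,z])-s['tcp_pos'])).round(4),'turn rad',np.round(np.radians(-((a-yy+180)%360-180)),3),'yaw now',yy.round(2), 'q',np.round(s['qpos'],2),'t',s['time'],'axis',Rt[:,0].round(4))
E
python3 go.py 0.47 -0.15 0.3 90; python3 go.py 0.467 0.294 0.25 82
```

```text
handle c [468.1 294.6] size [21.  58.7] ang 169.08586 245
handle depth c [468.3 295.4] size [19.3 59.7] ang 169.08594 228
[[-0.001  0.38  -0.925]
 [ 0.001 -0.925 -0.38 ]
 [-1.    -0.002 -0.   ]]
[ 1.44421826  0.50168371 -0.42686634  1.55121626  0.22079741  1.13828889
 -0.21027356]
tool y yaw -67.66165250463727
shift [-0.0081 -0.3322 -0.3778] turn rad -2.752 yaw now -67.66 q [ 1.44  0.5  -0.43  1.55  0.22  1.14 -0.21] t 0.15 axis [-5.0e-04  1.5e-03 -1.0e+00]
shift [ 0.0426 -0.7439 -0.5438] turn rad -2.612 yaw now -67.66 q [ 1.44  0.5  -0.43  1.55  0.22  1.14 -0.21] t 0.15 axis [-5.0e-04  1.5e-03 -1.0e+00]
```

Call:
drive_tool(motion=[[0,-0.015,-0.017,-0.05],[0,-0.045,-0.05,-0.15],[0,-0.08,-0.09,-0.28],[0,-0.12,-0.135,-0.42],[0,-0.16,-0.18,-0.56],[0,-0.2,-0.225,-0.7],[0,-0.24,-0.27,-0.84],[0,-0.28,-0.315,-0.97],[0,-0.31,-0.35,-1.07],[0,-0.33,-0.375,-1.15],[0,-0.33,-0.375,-1.15]], gripper=-1)

```text
time: 1.52
tcp_pos: [0.4695, -0.1505, 0.2924]
tcp_rot: [1.229, 1.197, -1.227]
contact_force: [-1.0, -0.1, 0.1]
grip_width: 0.0918
```

```bash
python3 s.py 1 wrist; python3 go.py 0.468 0.295 0.26 79
```

```text
1.575 [ 0.46868259 -0.15251636  0.29214674] [ 1.23045786  1.19568947 -1.23045458] 0.09176193506129601
shift [ 0.0322 -0.0136 -0.4473] turn rad -1.408 yaw now -1.65 q [ 1.02  0.29 -0.88  1.93  0.26  1.04 -0.01] t 1.575 axis [-2.e-04  2.e-04 -1.e+00]
```

View pics/wrist_1.png

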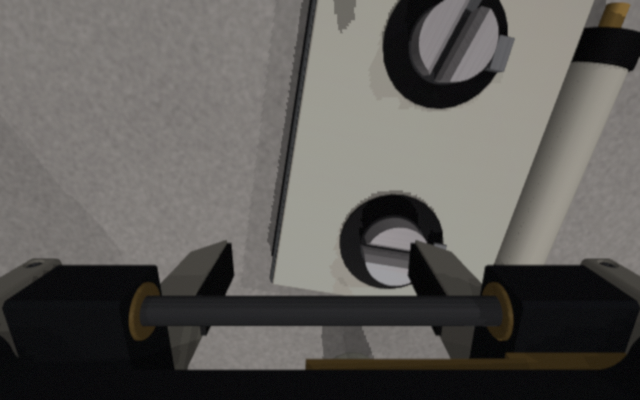

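The wrist view shows the shut lock at (395,240) and the open one at (460,40). I'll stop over the open lock on the way for one measurement.

Call:
drive_tool(motion=[[0,0.02,-0.03,0],[0,0.05,-0.06,0],[0,0.07,-0.08,0],[0,0.07,-0.08,0]])

```text
time: 2.08
tcp_pos: [0.5416, -0.0752, 0.292]
tcp_rot: [1.232, 1.195, -1.231]
contact_force: [-0.5, -0.5, 0.2]
grip_width: 0.0914
```

```bash
python3 s.py 2 wrist; python3 go.py 0.468 0.295 0.26 79
```

```text
2.125 [ 0.54064294 -0.07651192  0.29171913] [ 1.23194299  1.1948415  -1.23348495] 0.09164956593550799
shift [ 0.0318 -0.0844 -0.369 ] turn rad -1.411 yaw now -1.82 q [ 0.78  0.41 -0.87  1.8   0.35  1.09 -0.24] t 2.125 axis [-1.2e-03 -1.0e-04 -1.0e+00]
```

View pics/wrist_2.png

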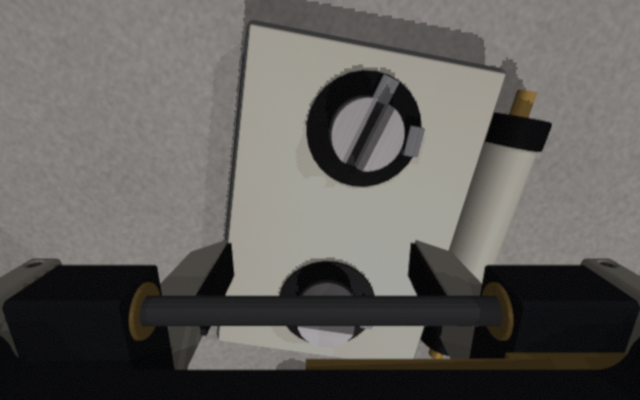

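```bash
cat > m2.py <<'E'
from h import *
d=pickle.load(open('wrist_2.pkl','rb')); P=cloud(d)
a=cv2.resize(d['image'][60:195,295:435],None,fx=4.2,fy=4.2,interpolation=2)[...,::-1]
cv2.imwrite('pics/crop3.png',a)
for u,v in [(345,125),(390,135),(368,133),(388,88),(415,142),(270,200)]: print(u,v,P[v,u].round(4), plane(d,u,v,.084).round(4))
# boss top by depth
z=P[...,2]; m=(z>.079)&(z<.09); m[:70]=0;m[190:]=0;m[:,:310]=0;m[:,405:]=0
print('top z',np.median(z[m]),m.sum())
pts=P[m][:,:2].astype(np.float32); c,r=cv2.minEnclosingCircle(pts); print('circle',c,r)
cv2.imwrite('pics/zc.png',cv2.resize((np.clip((z[60:195,295:435]-.04)/.06,0,1)*255).astype(np.uint8),None,fx=4.2,fy=4.2,interpolation=0))
E
python3 m2.py
```

```text
345 125 [ 0.5646 -0.0212  0.0825] [ 0.5645 -0.021   0.084 ]
390 135 [ 0.6039 -0.0308  0.0844] [ 0.604  -0.0309  0.084 ]
368 133 [ 0.5882 -0.0319  0.0576] [ 0.5846 -0.0286  0.084 ]
388 88 [0.6058 0.0085 0.0589] [0.6011 0.0086 0.084 ]
415 142 [ 0.6314 -0.0406  0.0657] [ 0.6264 -0.0378  0.084 ]
270 200 [ 0.488  -0.0986  0.0506] [ 0.4937 -0.0878  0.084 ]
top z 0.08385592046548748 2974
circle (0.5842816829681396, -0.030173450708389282) 0.03220101818442345m2.py:10: RuntimeWarning: invalid value encountered in cast
  cv2.imwrite('pics/zc.png',cv2.resize((np.clip((z[60:195,295:435]-.04)/.06,0,1)*255).astype(np.uint8),None,fx=4.2,fy=4.2,interpolation=0))
```

View pics/crop3.png

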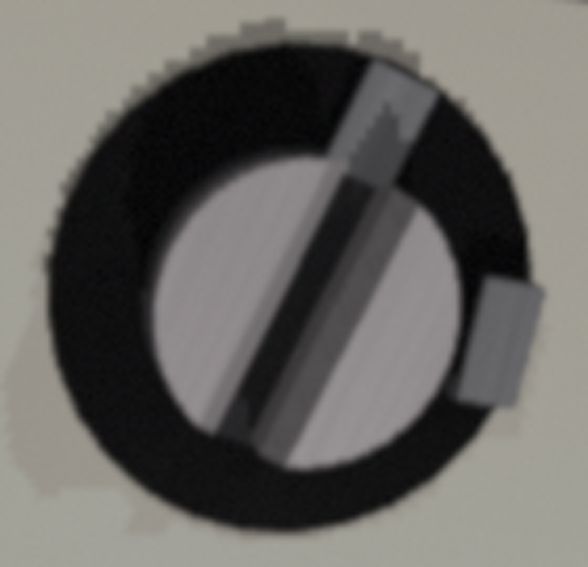

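View pics/zc.png

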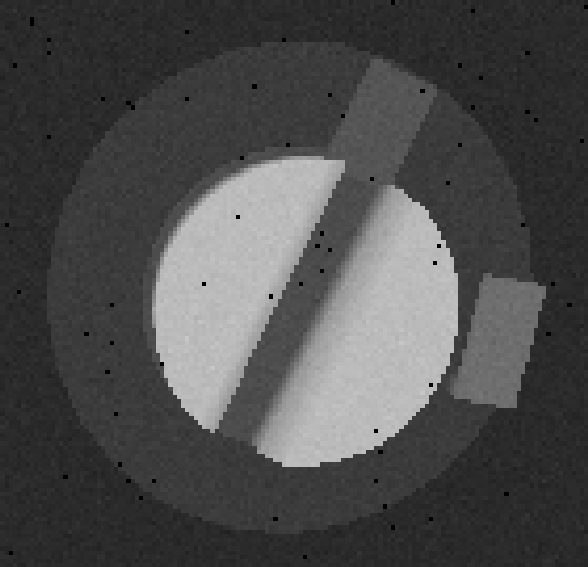

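```bash
cat > m3.py <<'E'
from h import *
d=pickle.load(open('wrist_2.pkl','rb')); P=cloud(d); z=P[...,2]; c=np.array([.5843,-.0302])
r=np.hypot(P[...,0]-c[0],P[...,1]-c[1])
for nm,m in (('floor',(r<.029)&(z<.064)&(z>.053)),('upper',(r<.030)&(z>.0835))):
    print(nm,m.sum(),np.median(z[m]))
    p=P[m][:,:2].astype(np.float32)
    if nm=='floor':
        vx,vy,x0,y0=cv2.fitLine(p,cv2.DIST_HUBER,0,1e-4,1e-4).ravel(); th=np.arctan2(vy,vx); print('deg',np.degrees(th),'pt',x0,y0)
        n=np.array([-np.sin(th),np.cos(th)]); print('perp offset floor mm',np.percentile((p-c)@n,[2,50,98])*1000)
    else:
        q=(p-c)@n; print('upper edges mm',np.sort(q[q>0])[20]*1000, np.sort(q[q<0])[-20]*1000)
t=(r>.034)&(r<.054)&(z>.055)&(z<.064)&(P[...,1]>-.01)
p=P[t][:,:2]; print('tongue',t.sum(),np.median(z[t]),p.mean(0),np.degrees(np.arctan2(*(p.mean(0)-c)[::-1])))
k=(z>.064)&(z<.073)&(r<.06)&(r>.034);p=P[k][:,:2]; print('keeper',k.sum(),p.mean(0),np.degrees(np.arctan2(*(p.mean(0)-c)[::-1])))
E
python3 m3.py
```

```text
floor 600 0.05809964312908705
deg 63.31884 pt 0.5861547 -0.030360455
perp offset floor mm [-5.51704939 -1.82553878  2.69774692]
upper 22633 0.3157638875736142
upper edges mm 0.06451586292797445 -0.09922301919076132
tongue 628 0.05939563932975292 [0.59507689 0.00799745] 74.24431674218268
keeper 449 [ 0.62979815 -0.03950612] -11.559743576169272
```

```bash
cat > m4.py <<'E'
from h import *
d=pickle.load(open('wrist_2.pkl','rb')); P=cloud(d); z=P[...,2]; c=np.array([.5843,-.0302])
r=np.hypot(P[...,0]-c[0],P[...,1]-c[1])
for ang in (61,62,63,64,65):
    th=np.radians(ang); n=np.array([-np.sin(th),np.cos(th)]);t=np.array([np.cos(th),np.sin(th)])
    m=(r<.031)&(z>.0815)&(z<.087); q=(P[...,:2]-c)@n*1000; s=(P[...,:2]-c)@t*1000
    out=[]
    for a in range(-24,24,8):
        k=m&(s>a)&(s<a+8); out.append((q[k&(q>0)].min().round(1),q[k&(q<0)].max().round(1)))
    print(ang,out)
E
python3 m4.py
```

```text
61 [(np.float64(8.5), np.float64(-8.8)), (np.float64(8.5), np.float64(-8.7)), (np.float64(8.9), np.float64(-8.6)), (np.float64(9.3), np.float64(-8.0)), (np.float64(9.2), np.float64(-7.2)), (np.float64(9.4), np.float64(-7.3))]
62 [(np.float64(8.8), np.float64(-8.5)), (np.float64(8.7), np.float64(-8.4)), (np.float64(8.9), np.float64(-8.5)), (np.float64(9.3), np.float64(-8.1)), (np.float64(9.0), np.float64(-7.5)), (np.float64(9.1), np.float64(-7.7))]
63 [(np.float64(9.0), np.float64(-8.2)), (np.float64(8.9), np.float64(-8.2)), (np.float64(8.9), np.float64(-8.5)), (np.float64(9.2), np.float64(-8.2)), (np.float64(8.9), np.float64(-7.8)), (np.float64(8.8), np.float64(-8.1))]
64 [(np.float64(9.3), np.float64(-7.9)), (np.float64(9.1), np.float64(-7.9)), (np.float64(8.9), np.float64(-8.4)), (np.float64(9.2), np.float64(-8.4)), (np.float64(8.7), np.float64(-8.0)), (np.float64(8.6), np.float64(-8.5))]
65 [(np.float64(9.9), np.float64(-7.6)), (np.float64(9.3), np.float64(-7.7)), (np.float64(8.9), np.float64(-8.3)), (np.float64(9.2), np.float64(-8.4)), (np.float64(8.5), np.float64(-8.3)), (np.float64(8.3), np.float64(-8.8))]
```

Slot: 63.3°, centre (0.584,-0.030), floor 0.058, boss radius 32 mm and top 0.084 – all matching the description. Now to above the key.

Call:
drive_tool(motion=[[0,-0.005,-0.02,-0.08],[0,-0.015,-0.06,-0.24],[0.005,-0.025,-0.11,-0.42],[0.01,-0.035,-0.155,-0.6],[0.015,-0.045,-0.2,-0.78],[0.02,-0.055,-0.245,-0.96],[0.025,-0.065,-0.29,-1.12],[0.03,-0.075,-0.33,-1.27],[0.03,-0.082,-0.36,-1.38],[0.03,-0.084,-0.369,-1.411],[0.03,-0.084,-0.369,-1.411]])

```text
time: 3.5
tcp_pos: [0.4689, 0.2942, 0.2619]
tcp_rot: [0.151, 1.565, -0.153]
contact_force: [0.3, -1.0, -0.4]
grip_width: 0.0914
```

```bash
python3 s.py 3 wrist; python3 go.py 0.468 0.295 0.114 79
```

```text
3.55 [0.46918569 0.29367806 0.26188316] [ 0.15123891  1.56517054 -0.15420161] 0.0918589039466465
shift [ 0.1479  0.0013 -0.0015] turn rad -0.003 yaw now 78.86 q [ 0.25  0.61 -1.16  1.81  0.61  1.14  0.25] t 3.55 axis [ 0.     -0.0019 -1.    ]
```

View pics/wrist_3.png

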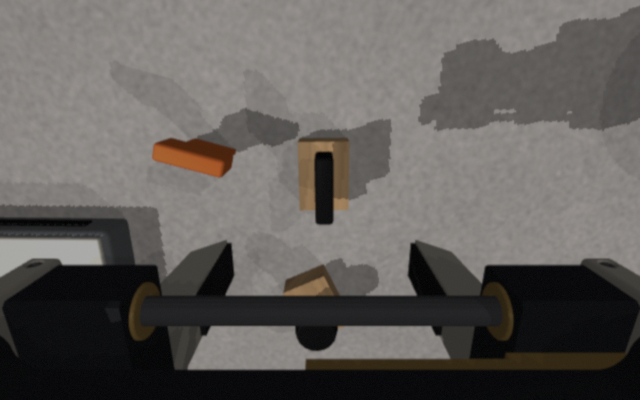

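```bash
cat > m5.py <<'E'
from h import *
d=pickle.load(open('wrist_3.pkl','rb')); P=cloud(d); z=P[...,2]
g=d['image'].max(-1); w=np.zeros_like(g,bool); w[140:235,300:350]=1
m=w&(z>.077)&(z<.09); p=(P[m][:,:2]*1000).astype(np.float32)
print(m.sum(),np.median(z[m])); c,wh,a=cv2.minAreaRect(p); b=cv2.boxPoints((c,wh,a)); e=max([b[1]-b[0],b[2]-b[1]],key=np.linalg.norm)
print('handle',c,wh,np.degrees(np.arctan2(e[1],e[0])))
v=cv2.fitLine(p,cv2.DIST_HUBER,0,.1,.01).ravel(); print(np.degrees(np.arctan2(v[1],v[0])),v[2:])
m=w&(z>.024)&(z<.032); p=(P[m][:,:2]*1000).astype(np.float32); c,wh,a=cv2.minAreaRect(p); print('block',c,wh,a,np.median(z[m]))
E
python3 m5.py
```

```text
1260 0.08173344651478737
handle (467.0953063964844, 297.2945556640625) (16.002490997314453, 58.62791442871094) -10.288771
-11.070352 [465.63638 297.75385]
block (467.6561584472656, 298.1008605957031) (48.98825454711914, 70.66780090332031) 78.43657684326172 0.027990146831789908
```

Handle top at z 0.082 (blade bottom at 0.004), 16×59 mm, centre (0.467,0.2974), angle −11°. This agrees with the stated sizes and with the block centre.

```bash
python3 go.py 0.467 0.2974 0.114 79
```

```text
shift [ 0.1479  0.0035 -0.0029] turn rad -0.003 yaw now 78.86 q [ 0.25  0.61 -1.16  1.81  0.61  1.14  0.25] t 3.55 axis [ 0.     -0.0019 -1.    ]
```

Call:
drive_tool(motion=[[0.01,0.0035,-0.003,0],[0.04,0.0035,-0.003,0],[0.08,0.0035,-0.003,0],[0.115,0.0035,-0.003,0],[0.138,0.0035,-0.003,0],[0.148,0.0035,-0.003,0],[0.148,0.0035,-0.003,0]])

```text
time: 4.42
tcp_pos: [0.4661, 0.2998, 0.1142]
tcp_rot: [0.15, 1.566, -0.15]
contact_force: [0.5, -0.4, 0.1]
grip_width: 0.0916
```

```bash
python3 go.py 0.467 0.2974 0.114 79; python3 s.py 4 wrist
```

```text
shift [ 0.0002 -0.0022  0.0013] turn rad 0.001 yaw now 79.06 q [ 0.1   0.78 -0.97  1.9   0.82  0.92  0.1 ] t 4.425 axis [-3.e-04  0.e+00 -1.e+00]
4.475 [0.46647219 0.30014423 0.11485993] [ 0.15045617  1.56492108 -0.14927978] 0.09190869906983312
```

View pics/wrist_4.png

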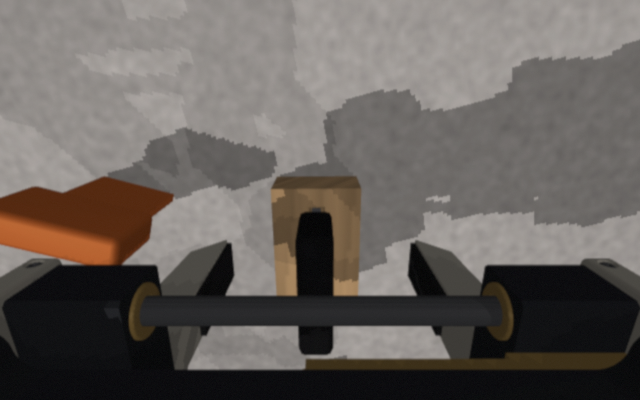

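Call:
drive_tool(motion=[[0,-0.002,0.001,0],[0,-0.002,0.001,0],[0,-0.002,0.001,0],[0,-0.002,0.001,0],[0,-0.002,0.001,0],[0,-0.002,0.001,0],[0,-0.002,0.001,0]], gripper=1, squeeze=35)

```text
time: 5.35
tcp_pos: [0.4667, 0.2976, 0.1142]
tcp_rot: [0.15, 1.566, -0.15]
contact_force: [-0.3, 0.1, -0.0]
grip_width: 0.0262
```

Call:
drive_tool(motion=[[0,0,0,0],[0,0,0,0],[0,0,0,0],[0,0,0,0]])

```text
time: 5.85
tcp_pos: [0.4667, 0.2976, 0.1142]
tcp_rot: [0.15, 1.566, -0.15]
contact_force: [0.0, 1.2, -0.5]
grip_width: 0.0159
```

Call:
drive_tool(motion=[[-0.005,0,0,0],[-0.015,0,0,0],[-0.03,0,0,0],[-0.055,0,0,0],[-0.08,0,0,0],[-0.105,0,0,0],[-0.12,0,0,0],[-0.125,0,0,0],[-0.125,0,0,0]])

```text
time: 6.98
tcp_pos: [0.4667, 0.2974, 0.2393]
tcp_rot: [0.15, 1.565, -0.15]
contact_force: [-0.6, -0.3, -1.5]
grip_width: 0.0157
```

```bash
python3 s.py 5 wrist scene; python3 go.py 0.584 -0.03 0.24 -26.7
```

```text
7.075 [0.46642405 0.29715939 0.23848039] [ 0.14917971  1.56661397 -0.15053246] 0.015715486541690474
shift [-0.0014 -0.2989  0.1775] turn rad 1.846 yaw now 79.07 q [ 0.22  0.63 -1.14  1.83  0.64  1.11  0.23] t 7.075 axis [-1.1e-03 -8.0e-04 -1.0e+00]
```

View pics/wrist_5.png

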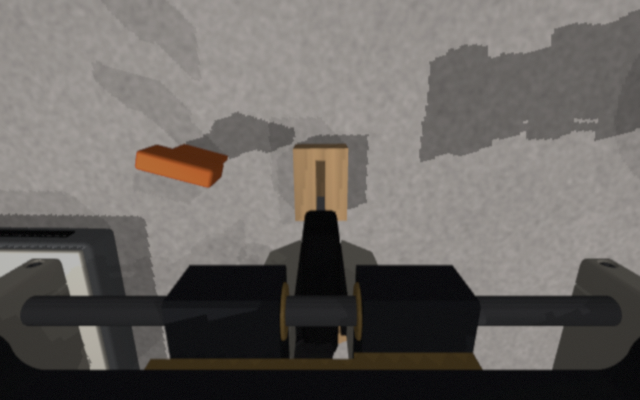

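View pics/scene_5.png

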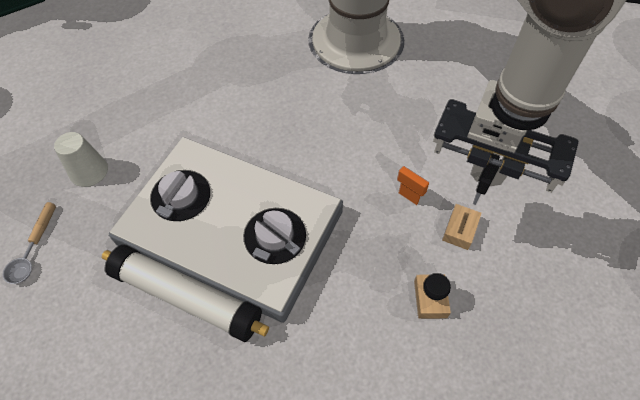

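Key is held upright, block empty at (320,185). Moving over the open lock.

Call:
drive_tool(motion=[[0,-0.01,0.006,0.06],[0,-0.03,0.018,0.19],[0,-0.06,0.035,0.36],[0,-0.09,0.053,0.54],[0,-0.12,0.071,0.72],[0,-0.15,0.089,0.9],[0,-0.18,0.107,1.08],[0,-0.21,0.125,1.26],[0,-0.24,0.142,1.44],[0,-0.27,0.16,1.62],[0,-0.29,0.172,1.77],[0,-0.299,0.1775,1.846]])

```text
time: 8.57
tcp_pos: [0.5843, -0.0327, 0.2385]
tcp_rot: [1.549, 0.946, -1.551]
contact_force: [0.0, 0.8, -1.4]
grip_width: 0.0158
```

Call:
drive_tool(motion=[[0,0,0,0],[0,0,0,0]])

```text
time: 8.82
tcp_pos: [0.5839, -0.0291, 0.239]
tcp_rot: [1.543, 0.953, -1.543]
contact_force: [0.2, -0.9, -1.1]
grip_width: 0.0158
```

```bash
python3 s.py 6 wrist; python3 go.py 0.584 -0.03 0.20 -26.7
```

```text
8.875 [ 0.58388808 -0.02883595  0.23904   ] [ 1.54239132  0.95340046 -1.54271763] 0.01594967381203811
shift [0.039  0.0006 0.001 ] turn rad 0.002 yaw now -26.6 q [ 0.53  0.5  -0.69  1.76  0.37  1.01 -0.76] t 8.875 axis [-5.e-04  5.e-04 -1.e+00]
```

View pics/wrist_6.png

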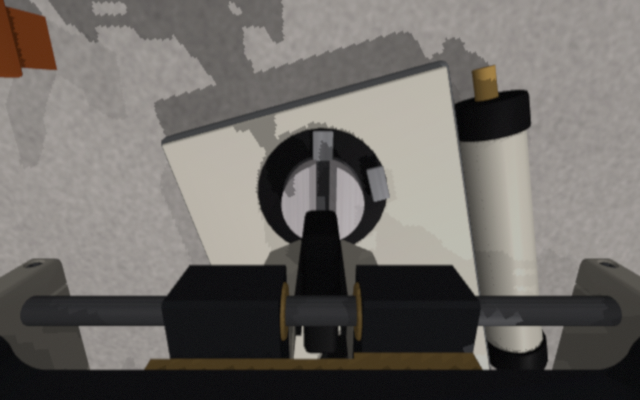

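```bash
cat > m6.py <<'E'
from h import *
d=pickle.load(open('wrist_6.pkl','rb')); P=cloud(d); z=P[...,2]; H=np.array(d['hand_eye'])
v,u=np.mgrid[:400,:640]; Z=d['z_map']; C=np.stack([(u-d['cx'])/d['fx']*Z,(v-d['cy'])/d['fy']*Z,Z],-1)@H[:3,:3].T+H[:3,3]
w=(u>270)&(u<380)&(v>125)&(v<212)
ty=C[...,1]*1000
for r0 in range(170,212,6):
    m=w&(v>=r0)&(v<r0+6)&(z>.0815)&(z<.087); y=ty[m]
    f=w&(v>=r0)&(v<r0+6)&(z>.054)&(z<.062)
    print(r0,'tz',np.median(C[...,2][m]).round(4),'upper L',y[y<0].max().round(1),'R',y[y>0].min().round(1),'floor',np.percentile(ty[f&(abs(ty)<12)],[3,97]).round(1))
m=w&(v>133)&(v<155)&(u>310)&(u<335)&(z>.0575)&(z<.068); print('tongue ty',ty[m].min(),ty[m].max(),np.median(z[m]))
h=(v>212)&(v<250)&(u>290)&(u<350)&(C[...,0]<.05)&(C[...,0]>.02)
print('handle',np.percentile(ty[h],[2,50,98]),'tx',np.percentile(C[...,0][h],[2,50,98]),'tz',np.percentile(C[...,2][h],[2,98]))
E
python3 m6.py
```

```text
170 tz -0.0246 upper L -7.5 R 9.9 floor [-4.1  5.8]
176 tz -0.0201 upper L -7.6 R 9.9 floor [-4.1  5.9]
182 tz -0.0155 upper L -7.7 R 10.0 floor [-4.2  5.9]
188 tz -0.0107 upper L -7.7 R 9.3 floor [-4.2  5.9]
194 tz -0.0059 upper L -6.9 R 10.1 floor [-4.2  6. ]
200 tz -0.0011 upper L -7.0 R 9.4 floor [-4.2  6. ]
206 tz 0.0037 upper L -8.5 R 10.2 floor [3.5 6.1]
tongue ty -6.471259237291706 9.000649580248592 0.06006178469249157
handle [-7.80101666 -0.396148    7.20368261] tx [0.03133706 0.03428741 0.04909232] tz [-0.02906566 -0.02261532]
```

Slot centre is about +1 mm in tool y, angle parallel; the handle is centred in tool z. Correct and descend in steps.

Call:
drive_tool(motion=[[0.005,0.001,0.001,0],[0.015,0.001,0.001,0],[0.025,0.001,0.001,0],[0.035,0.001,0.001,0],[0.042,0.001,0.001,0],[0.048,0.001,0.001,0],[0.054,0.001,0.001,0],[0.058,0.001,0.001,0],[0.06,0.001,0.001,0]])

```text
time: 10.0
tcp_pos: [0.5847, -0.031, 0.179]
tcp_rot: [1.544, 0.952, -1.544]
contact_force: [0.2, -0.0, -1.4]
grip_width: 0.0156
```

```bash
python3 s.py 7 wrist scene; python3 go.py 0.584 -0.03 0.168 -26.7; python3 -c "
import cv2;i=cv2.imread('pics/scene_7.png');cv2.imwrite('pics/sc7.png',cv2.resize(i[100:300,170:370],None,fx=3,fy=3,interpolation=2))"
```

```text
10.1 [ 0.58473512 -0.03095346  0.17914895] [ 1.54354105  0.95157261 -1.54359802] 0.01571941179477474
shift [ 0.0111 -0.0011 -0.0005] turn rad 0.0 yaw now -26.7 q [ 0.5   0.57 -0.65  1.8   0.43  0.91 -0.81] t 10.1 axis [-0.  0. -1.]
```

View pics/sc7.png

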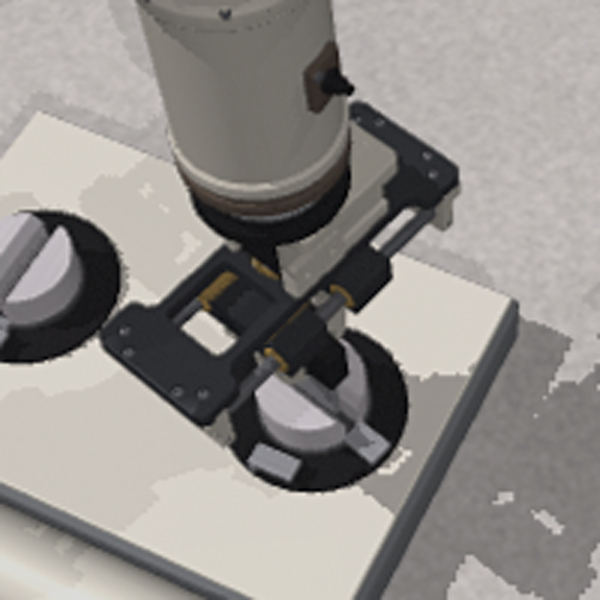

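Blade is inside the slot with no contact force. Lower the last 11 mm.

Call:
drive_tool(motion=[[0.003,0,0,0],[0.006,0,0,0],[0.008,0,0,0],[0.009,0,0,0],[0.01,0,0,0],[0.011,0,0,0],[0.011,0,0,0]])

```text
time: 10.98
tcp_pos: [0.5848, -0.031, 0.1683]
tcp_rot: [1.544, 0.951, -1.543]
contact_force: [1.1, 0.3, -1.3]
grip_width: 0.016
```

Call:
drive_tool(motion=[[0.0005,0,0,0],[0.001,0,0,0],[0.001,0,0,0]])

```text
time: 11.35
tcp_pos: [0.5849, -0.0309, 0.1681]
tcp_rot: [1.543, 0.951, -1.543]
contact_force: [-2.0, -0.2, 6.8]
grip_width: 0.0159
```

Floor contact (8 N upward). Back off slightly and turn.

Call:
drive_tool(motion=[[-0.0005,0,0,0.04],[-0.0005,0,0,0.12],[-0.0005,0,0,0.22],[-0.0005,0,0,0.32],[-0.0005,0,0,0.42],[-0.0005,0,0,0.52],[-0.0005,0,0,0.62],[-0.0005,0,0,0.72],[-0.0005,0,0,0.8],[-0.0005,0,0,0.8]])

```text
time: 12.6
tcp_pos: [0.585, -0.0309, 0.1681]
tcp_rot: [2.058, 0.316, -2.056]
contact_force: [-0.6, -0.4, 3.1]
grip_width: 0.0158
```

```bash
python3 s.py 8 wrist; python3 go.py 0.584 -0.03 0.168 -109; python3 -c "
from h import *;s=robot.observe();print(s['contact_force'],s['wrist_torque'])"
```

```text
12.65 [ 0.58505161 -0.03092818  0.16814564] [ 2.05713931  0.31670416 -2.05564626] 0.01597548755731777
shift [ 0.0001 -0.0012  0.0007] turn rad 0.638 yaw now -72.47 q [ 0.35  0.54 -0.45  1.81  0.31  0.85 -1.51] t 12.65 axis [ 8.e-04 -3.e-04 -1.e+00]
[-1.04093607  0.35224079  4.03442941] [-0.02374683  0.24596751 -0.03063973]
```

View pics/wrist_8.png

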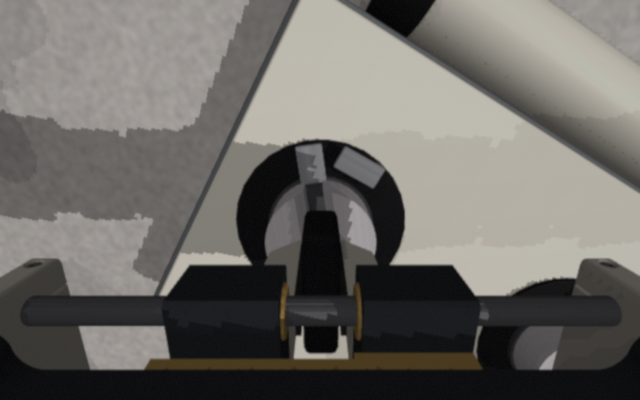

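Tongue at (313,165) follows with the expected lag; keeper at (360,167). Continue.

Call:
drive_tool(motion=[[0,0,0,0.06],[0,0,0,0.15],[0,0,0,0.25],[0,0,0,0.35],[0,0,0,0.45],[0,0,0,0.53],[0,0,0,0.56],[0,0,0,0.56]])

```text
time: 13.65
tcp_pos: [0.585, -0.0312, 0.1681]
tcp_rot: [-2.087, 0.267, 2.086]
contact_force: [-1.6, -0.1, 5.4]
grip_width: 0.0161
```

```bash
cat > t.py <<'E'
from h import *;s=robot.observe();Rt=R.from_rotvec(s['tcp_rot']).as_matrix();print(s['time'],s['contact_force'].round(2),s['wrist_torque'].round(3),'yaw',np.degrees(np.arctan2(Rt[1,1],Rt[0,1])),s['qpos'].round(2),s['tcp_pos'].round(4))
E
python3 t.py
```

```text
13.65 [-1.61 -0.15  5.42] [-0.167  0.326  0.05 ] yaw -104.54391348754822 [ 0.26  0.52 -0.32  1.82  0.22  0.83 -2.  ] [ 0.585  -0.0312  0.1681]
```

Call:
drive_tool(motion=[[0,0,0,0.02],[0,0,0,0.04],[0,0,0,0.06],[0,0,0,0.06]])

```text
time: 14.15
tcp_pos: [0.5849, -0.0313, 0.1681]
tcp_rot: [-2.053, 0.325, 2.052]
contact_force: [-0.9, -0.2, 6.6]
grip_width: 0.0156
```

```bash
python3 t.py; python3 s.py 9 wrist
```

```text
14.15 [-0.92 -0.23  6.57] [-0.119  0.403  0.103] yaw -107.97753093626922 [ 0.25  0.52 -0.31  1.82  0.21  0.83 -2.05] [ 0.5849 -0.0313  0.1681]
14.2 [ 0.58494954 -0.03125289  0.16811212] [-2.05281788  0.32482801  2.05174196] 0.01545555183598903
```

View pics/wrist_9.png

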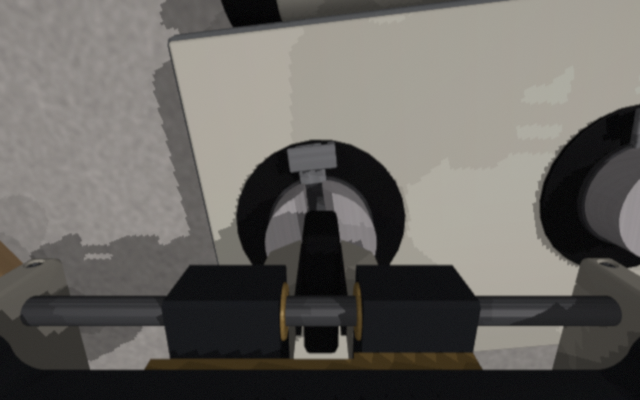

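Tongue now lies under the keeper at (312,160). Small steps until the torque rises on the stop.

Call:
drive_tool(motion=[[0,0,0,0.02],[0,0,0,0.04],[0,0,0,0.04]])

```text
time: 14.58
tcp_pos: [0.5849, -0.0312, 0.1681]
tcp_rot: [-2.03, 0.363, 2.029]
contact_force: [-1.9, -0.5, 4.3]
grip_width: 0.016
```

```bash
python3 t.py
```

```text
14.575 [-1.92 -0.48  4.26] [-0.143  0.396  0.103] yaw -110.25150780587184 [ 0.24  0.52 -0.3   1.82  0.2   0.83 -2.08] [ 0.5849 -0.0312  0.1681]
```

Call:
drive_tool(motion=[[0,0,0,0.02],[0,0,0,0.04],[0,0,0,0.04]])

```text
time: 14.95
tcp_pos: [0.5849, -0.0312, 0.1681]
tcp_rot: [-2.008, 0.399, 2.006]
contact_force: [-1.3, -0.6, 5.9]
grip_width: 0.0158
```

```bash
python3 t.py; python3 s.py 10 wrist
```

```text
14.95 [-1.3  -0.6   5.91] [-0.281  0.448  0.797] yaw -112.42223849705321 [ 0.23  0.52 -0.29  1.82  0.2   0.83 -2.12] [ 0.5849 -0.0312  0.1681]
15.0 [ 0.58491611 -0.03122141  0.16813702] [-2.00787422  0.39867976  2.00653764] 0.015700756190146395
```

View pics/wrist_10.png

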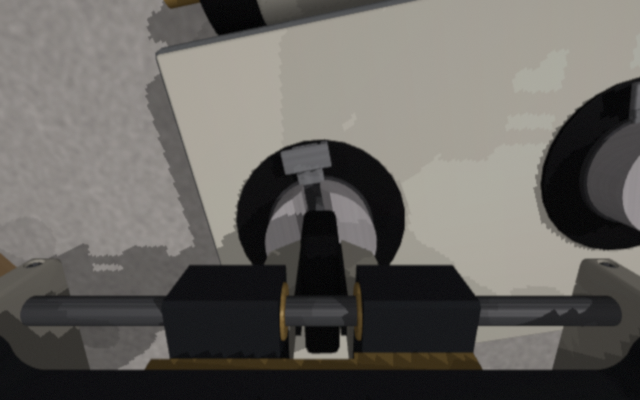

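Torque jumped from 0.10 to 0.80 N m, which means the stop. One confirming nudge, then unwind the load.

Call:
drive_tool(motion=[[0,0,0,0.015],[0,0,0,0.015]])

```text
time: 15.25
tcp_pos: [0.585, -0.0312, 0.1681]
tcp_rot: [-1.999, 0.412, 1.998]
contact_force: [-1.8, -0.5, 5.5]
grip_width: 0.016
```

```bash
python3 t.py
```

```text
15.25 [-1.81 -0.54  5.52] [-0.3    0.434  0.886] yaw -113.26266186925818 [ 0.23  0.52 -0.29  1.82  0.19  0.83 -2.13] [ 0.585  -0.0312  0.1681]
```

Call:
drive_tool(motion=[[0,0,0,-0.01],[0,0,0,-0.03],[0,0,0,-0.03]])

```text
time: 15.62
tcp_pos: [0.585, -0.0313, 0.1681]
tcp_rot: [-2.016, 0.385, 2.015]
contact_force: [-1.6, -1.6, 6.1]
grip_width: 0.0159
```

```bash
python3 t.py
```

```text
15.625 [-1.57 -1.58  6.05] [-0.211  0.451  0.484] yaw -111.60345895757779 [ 0.23  0.52 -0.29  1.82  0.2   0.83 -2.1 ] [ 0.585  -0.0313  0.1681]
```

Call:
drive_tool(motion=[[0,0,0,-0.015],[0,0,0,-0.03],[0,0,0,-0.03]])

```text
time: 16.0
tcp_pos: [0.585, -0.0313, 0.1681]
tcp_rot: [-2.033, 0.358, 2.031]
contact_force: [-1.6, -1.1, 4.9]
grip_width: 0.0157
```

```bash
python3 t.py
```

```text
16.0 [-1.64 -1.11  4.93] [-0.195  0.328 -0.001] yaw -109.9718139390361 [ 0.24  0.52 -0.3   1.82  0.2   0.83 -2.08] [ 0.585  -0.0313  0.1681]
```

Call:
drive_tool(motion=[[0,0,0,0],[0,0,0,0],[0,0,0,0],[0,0,0,0],[0,0,0,0],[0,0,0,0]], gripper=-0.3)

```text
time: 16.75
tcp_pos: [0.5848, -0.031, 0.1677]
tcp_rot: [-2.031, 0.359, 2.031]
contact_force: [0.1, 0.4, 0.3]
grip_width: 0.0595
```

```bash
python3 t.py; python3 s.py 11 wrist
```

```text
16.75 [0.09 0.36 0.26] [ 0.101  0.017 -0.03 ] yaw -110.05987752348118 [ 0.24  0.52 -0.3   1.82  0.2   0.83 -2.08] [ 0.5848 -0.031   0.1677]
16.8 [ 0.58476758 -0.03098109  0.16773988] [-2.03106208  0.35925313  2.03091592] 0.05948632062455343
```

View pics/wrist_11.png

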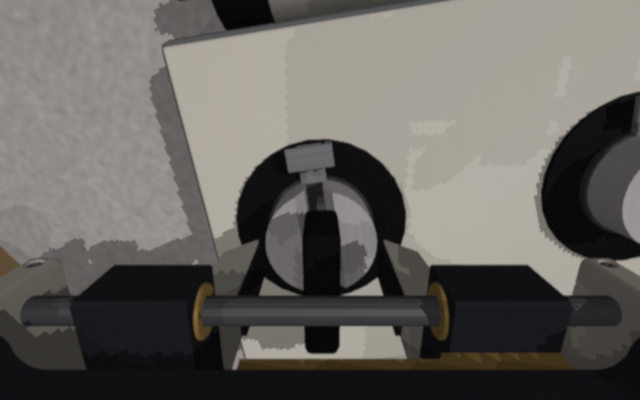

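Fingers are clear on both sides and the key stands straight at (320,270). Retreat straight up, then sideways for a clear look.

Call:
drive_tool(motion=[[-0.005,0,0,0],[-0.02,0,0,0],[-0.04,0,0,0],[-0.065,0,0,0],[-0.09,0,0,0],[-0.115,0,0,0],[-0.13,0,0,0],[-0.13,0,0,0]])

```text
time: 17.8
tcp_pos: [0.5855, -0.0309, 0.2994]
tcp_rot: [-2.034, 0.359, 2.028]
contact_force: [-0.3, 1.2, -0.7]
grip_width: 0.0597
```

```bash
python3 s.py 12 wrist; python3 go.py 0.5 0.2 0.3 -110
cat > m7.py <<'E'
from h import *
d=pickle.load(open('wrist_12.pkl','rb')); P=cloud(d); z=P[...,2]; c=np.array([.5845,-.0306]); r=np.hypot(P[...,0]-c[0],P[...,1]-c[1])
m=(r<.04)&(z>.12)&(z<.15); p=(P[m][:,:2]*1000).astype(np.float32); print('handle top z',np.median(z[m]),m.sum(),cv2.minAreaRect(p))
k=(z>.064)&(z<.076)&(r<.06)&(r>.036);q=P[k][:,:2].mean(0); print('keeper',q,np.degrees(np.arctan2(*(q-c)[::-1])))
v=cv2.fitLine(p,cv2.DIST_HUBER,0,.1,.01).ravel(); print('handle deg',np.degrees(np.arctan2(v[1],v[0])))
E
python3 m7.py
```

```text
17.85 [ 0.58479291 -0.03102457  0.29811526] [-2.0318527   0.35944001  2.03003112] 0.059697288350158945
shift [-0.002  -0.1879  0.1589] turn rad -0.001 yaw now -110.07 q [ 0.27  0.37 -0.33  1.72  0.13  1.08 -2.03] t 17.85 axis [ 9.e-04 -2.e-04 -1.e+00]
handle top z 0.1358047033900378 1447 ((584.1470947265625, -30.748903274536133), (15.828872680664062, 58.961185455322266), 69.79285430908203)
keeper [ 0.63076777 -0.04008238] -11.582140539440275
handle deg -19.885656
```

View pics/wrist_12.png

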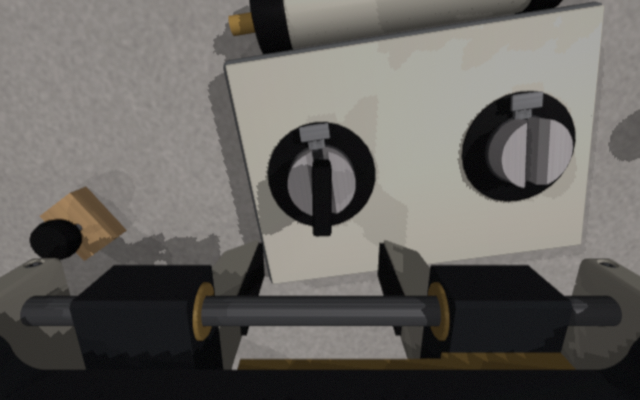

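Call:
drive_tool(motion=[[0,-0.02,0.017,0],[0,-0.06,0.05,0],[0,-0.1,0.085,0],[0,-0.14,0.12,0],[0,-0.175,0.148,0],[0,-0.188,0.159,0],[0,-0.188,0.159,0]])

```text
time: 18.73
tcp_pos: [0.4993, 0.2006, 0.297]
tcp_rot: [-2.031, 0.358, 2.034]
contact_force: [-0.1, -0.3, 0.1]
grip_width: 0.0595
```

```bash
python3 s.py 13 top scene; python3 -c "
import cv2,numpy as np
a=cv2.resize(cv2.imread('pics/top_13.png')[135:225,290:460],(800,424),interpolation=2)
cv2.imwrite('pics/top13c.png',a)
cv2.imwrite('pics/sc13c.png',cv2.resize(cv2.imread('pics/scene_13.png')[120:300,100:360],(780,540),interpolation=2))"
```

```text
18.825 [0.50052383 0.19816764 0.2971125 ] [-2.02990929  0.36293149  2.03072149] 0.059808091188129964
```

View pics/top13c.png

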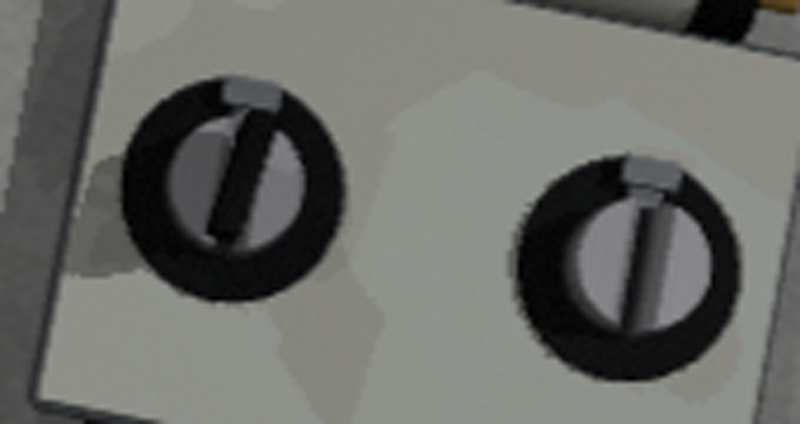

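View pics/sc13c.png

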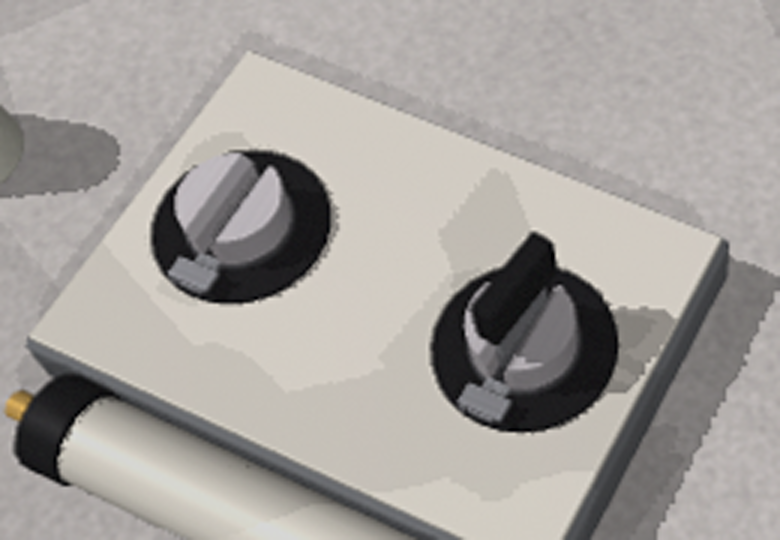

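Key stands in the slot with the tongue in its keeper (crop (490,395)). The other lock is unchanged with its tongue in its keeper (crop (200,265)). Handing in.

```bash
python3 -c "
from plant import robot
print(robot.close_job())"
```

```text
the job is handed in; nothing more can be done
None
```

I took the black flat-bladed key from its holder, put it fully down in the open lock's slot and turned it clockwise until the lock hit its stop. I then let go, backed the arm away and handed the job in at about 19 s.

- **Depth:** the key's top stands at 0.136 m, which is 58 + 78 mm, so the blade is on the slot's floor.
- **Turn:** the key turned about 86° in all. The resisting torque stayed near 0.10 N m, then jumped to 0.8–0.9 N m, so the cam was against its stop. I eased the load to zero before opening the fingers.
- **Locks:** the last pictures show the tongue in its keeper and the key upright. The other lock looks unmoved, with its tongue still in its keeper.
- **Forces:** the highest reported was about 7 N.
- **Small disagreement:** the handle ended at −19.9°, while the keeper's centre measures −11.6° from the lock's axis. That 8° gap is close to the stated 7° of free play. I judged the seating by the torque and the tongue's position, as I could not measure the cam's angle directly.

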